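# Make up the bore kit and the case kit

### The arm

A 6-joint arm with a two-finger parallel gripper is mounted at the origin on the work surface. World frame = base frame: x ahead of the robot, y to its left, z up, the work surface at z = 0. Lengths are in mm, angles in rad, forces in N, time in s.
With the tool pointing down it reaches from about 350 to 775 mm from the base axis. Payload 7.3 kg.
Tool frame: the origin (TCP) lies midway between the tips of the shut fingers; the grasp point (between the pads) lies 19 mm behind it; z points along the fingers, y is the line along which they close (so a half turn about z gives the same grasp; the last joint's range is limited). The gripper opens to 92 mm and grips with 3 to 60 N. Pads are 19 mm wide; open, the fingers measure 130 mm over their backs; the gripper's body (75 mm by 190 mm) begins 47 mm behind the grasp point.
Start: joints at [0.991, 0.342, 1.524, -0, 1.275, -0.146], TCP at [220.658, 476.398, 226.741] pointing down, gripper open.
Joint ranges: [-2.53, 2.53], [-0.77, 2.02], [0.04, 2.7], [-1, 4.14], [0.28, 2.66], [-3.11, 3.11]. Speed limits (rad/s): [2.57, 2.57, 3.14, 3.14, 3.14, 3.14].

### API

Orientations are given as [roll, pitch, yaw] about the fixed x, y, z axes, in that order (R = Rz(yaw) Ry(pitch) Rx(roll)).
In Python, from plant import get_obs, capture, camera_model, close_job, search_frame, regions_of, pinpoint gives the robot as it stands. The module is installed in compiled form; this text tells all that it offers.
- The arm moves only by the shell command python3 -m pendant 'ROWS'. ROWS is JSON, one flat list of numbers, 7 for each row, row after row: the shift along the tool's x, y, z in units of 30 mm (1.0 is 30 mm), then the turn, a rotation vector about the tool's x, y, z in units of 4 degrees (1.0 is 4 degrees), then the closure, from -1 (fully open) to 1 (shut), so that 0 is half open. In form: [dx, dy, dz, wx, wy, wz, gripper, dx, dy, dz, wx, wy, wz, gripper, ...]. A call has 1 to 12 rows; each row shifts and turns the commanded pose from where the row before left it, along the tool's axes as they then stand; what a row does not reach is not made up. A row lasts 1/10 s, in which the tool goes at most 50 mm and 8.59 degrees, less where a joint would pass 70% of its speed; a pose out of reach is approached as far as the arm can. A call with a number of a shift or a turn outside -1 to 1 is refused whole. A call with a gripper value outside its range is refused whole. The fingers move at their own pace and stop on an object; the grip force is fixed at half the most. Time passes only in rows, so rows that do not move let the fingers close. It gives the time, the measured TCP pose, the force, the opening and the grip force at its end, in the units of the state.
- get_obs(): the state, without advancing time (a new reading comes with each control period).
- capture(name): name is "side" or "top"; returns the picture (384x512x3 uint8, red, green, blue); there is no depth.
- camera_model(name): a dict with "fov_y" (degrees; the focal length in pixels is half the picture's height over the tangent of half this angle, whatever the lens; pixels are square), "cx", "cy" (the principal point, pixels), "D" ([k1, k2, p1, p2, k3] as OpenCV has them; the pictures are not rectified), "pose" (4x4, takes a point from camera to world coordinates). Camera axes: x right, y up, looking along -z (the intrinsics and any distortion apply to the point x, -y, -z); pixel columns grow to the right and rows downward; lengths in mm; the calibration is good to about 2 mm. A picture is of the moment at which its call begins. camera_model takes no time and is no camera call.
- close_job(): hands the job in; it is judged then, once.
Trained networks look in the newest picture that a camera, given by its name, has taken for a name from the list of things; names that differ only in an ending like _2 or _b are one class to them, and where a whole thing is asked for, a point or a joint stands for the part that bears it (a point fixed in the world has none). Each returns a list of dicts, best first, with "score" (0 to 1); they miss things now and then, are a little off and sometimes report something else, mostly with a low value. They report only what shows in the picture. A call takes as long as a camera call. They do not tell look-alikes from the thing itself.
- search_frame(camera, thing): "location" ([column, row] in pixels, amid what is visible of it).
- regions_of(camera, thing): "pixels" (384x512 bool, what is visible of it) and "location" ([column, row] in pixels, amid what is visible of it).
- pinpoint(camera, thing): "location" ([column, row] in pixels: a listed point, or the origin of a listed thing).
The state is a dict: "time": time; "joint_positions": joint angles; "dq": joint speeds; "tau": joint torques, N m; "tool_pos": TCP position; "tcp_rot": TCP orientation; "contact_force": force on the tool from outside, world axes, zero at the start; "moment": the same for the moment, N m; "grip_width": finger opening in mm; "finger_force": force on a finger pad.
Only numpy, scipy, OpenCV 4.12 (cv2) and the standard library are available. Lean on these libraries where they do the work, as an engineer would, in place of code of your own. Each camera call takes 0.05 s, during which the arm holds its last target. There are 200 camera calls.

### The job

Make up two kits from the stock. Case kit, on the blue sloping rack: lay the walnut gauge box flat on the slope, lengthwise along it and in the middle of its width, one short end right against the backstop, then lay the white case on top of it the same way, also with a short end against the backstop. Bore kit, in the grey tray: stand the bore gauge in the middle of the blue bay, the brass ring in the middle of the red bay and the bright pin in the middle of the yellow bay, and leave the blue pin standing where it is.

Things in the scene. Friction and masses are not known exactly. Their poses are not given: they have to be found in the camera images.
- walnut_box: Walnut gauge box with brass corners and name plate on the lid and a brass cam lock on one short end; closed solid, 100 mm long (its x) x 56 mm wide (its y) x 36 mm high, about 0.3 kg. Origin: centre of its underside, z up.
- white_case: White plastic gauge-block case with a grey panel on the lid; closed solid, 80 mm long (its x) x 50 mm wide (its y) x 32 mm high, about 0.2 kg. Origin: centre of its underside, z up.
- bore_gauge: Nickel-plated bore gauge standing upright: foot 44 mm diameter and 12 mm high, barrel 32 mm diameter from 12 to 82 mm height, bezel 36 mm diameter from 82 to 90 mm with a white dial face with a red hand on top; about 0.35 kg. Origin: centre of its underside, z up along its axis.
- brass_ring: Brass setting ring standing with its bore upright: 48 mm outside and 28 mm inside diameter, 40 mm high, about 0.38 kg. Origin: centre of its underside, z up along its axis.
- bright_pin: Bright, bare-metal hardened steel roll pin standing on end: cylinder 24 mm diameter, 60 mm tall, dark centre hole and slit seen on top, about 0.16 kg. Origin: centre of its underside, z up along its axis.
- blue_pin: Blue-painted hardened steel roll pin standing on end: cylinder 24 mm diameter, 60 mm tall, dark centre hole and slit seen on top, about 0.16 kg. Origin: centre of its underside, z up along its axis. It is the same size as the bright pin and stays in the stock.
- pad_red: Red felt pad, 74 x 78 x 2 mm, floor of one of three bays in a row of the fixed grey kit tray (250 x 90 mm, walls 4 mm thick, rims 16 mm above the work surface; bay inside 78 x 82 mm, pitch 82 mm along the pad's x). Which bay is which colour changes. Origin: centre of its underside, 4 mm above the work surface; a thing in the bay stands 2 mm above the origin. z up.
- pad_yellow: Yellow felt pad, 74 x 78 x 2 mm, floor of one of three bays in a row of the fixed grey kit tray (250 x 90 mm, walls 4 mm thick, rims 16 mm above the work surface; bay inside 78 x 82 mm, pitch 82 mm along the pad's x). Which bay is which colour changes. Origin: centre of its underside, 4 mm above the work surface; a thing in the bay stands 2 mm above the origin. z up.
- pad_blue: Blue felt pad, 74 x 78 x 2 mm, floor of one of three bays in a row of the fixed grey kit tray (250 x 90 mm, walls 4 mm thick, rims 16 mm above the work surface; bay inside 78 x 82 mm, pitch 82 mm along the pad's x). Which bay is which colour changes. Origin: centre of its underside, 4 mm above the work surface; a thing in the bay stands 2 mm above the origin. z up.
- rack_bed: Fixed blue rack: flat bed 90 mm wide, sloping 0.25 rad, too rough to slide by itself, no side walls. Backstop: plate at its low end on the robot's side, square to the bed, 60 mm high, 8 mm thick. Origin: on the bed's face, mid-width at the foot of the backstop, 34 mm above the work surface. x: up the slope, away from backstop and robot (bed 0 to 132 mm); y: across; z: square out of the bed.
Mind the look-alikes: they are no part of the job. Several things look just like the pad_yellow: the one meant starts farthest to the robot's left.

How it is judged (in metres and radians):
At the end, for the whole second after the job is handed in: Box flat on the bed, case flat on it (5 mm, 0.1 rad); short ends within 10 mm of the backstop, 12 mm of the centre line, lengthwise to 0.17 rad. Gauge, ring, pin upright (0.1 rad) on the blue, red, yellow pad, within 15 mm of its centre. All at rest, released (horizontal distance between bore_gauge and pad_blue below 0.015 m and angle between each of bore_gauge, brass_ring, bright_pin's own z axis and vertical below 0.1 rad and z of bore_gauge in the frame of pad_blue between -0.001 and 0.006 m and horizontal distance between brass_ring and pad_red below 0.015 m and z of brass_ring in the frame of pad_red between -0.001 and 0.006 m and horizontal distance between bright_pin and pad_yellow below 0.015 m and z of bright_pin in the frame of pad_yellow between -0.001 and 0.006 m and x of walnut_box in the frame of rack_bed between 0.046 and 0.06 m and y of walnut_box in the frame of rack_bed between -0.012 and 0.012 m and z of walnut_box in the frame of rack_bed between -0.004 and 0.005 m and angle between the z axis of each of walnut_box, white_case and the z axis of rack_bed, either way round below 0.1 rad and angle between the x axis of each of walnut_box, white_case and the x axis of rack_bed, either way round below 0.17 rad and x of white_case in the frame of rack_bed between 0.036 and 0.05 m and y of white_case in the frame of rack_bed between -0.012 and 0.012 m and z of white_case in the frame of rack_bed between 0.032 and 0.041 m and linear speed of each of walnut_box, white_case, bore_gauge, brass_ring, bright_pin below 0.01 m/s); the robot touches nothing.
It fails at once if The blue pin is moved more than 15 mm or tipped over (distance of blue_pin from where it was at the start of the episode above 0.015 m or angle between blue_pin's own z axis and vertical above 0.3 rad).
It also fails if it takes over 136 s, if anything falls off the work surface, if the arm or the gripper's body presses on something with over 40 N, if the wrist force passes 120 N, or if a joint passes its speed limit or range.

## Working session

There is one attempt and no reset: what is moved stays moved. The work goes in short steps, Python scripts to look and compute and a shell command to move; the robot and the scene stay as the last step left them, time stands still between calls to the robot, and variables do not carry over. Pictures are saved under pics/ and viewed, at most 14 in all, crops included, and the job is handed in when it is done.

```bash
ls; mkdir -p pics; cat > h.py <<'E'
import numpy as np, cv2
from plant import *
from scipy.spatial.transform import Rotation as R
def K(n):
    m=camera_model(n); f=192/np.tan(np.radians(m['fov_y'])/2)
    return np.array([[f,0,m['cx']],[0,f,m['cy']],[0,0,1.]]),np.array(m['D'],float),np.array(m['pose'],float)
def ray(n,px,z):
    k,D,P=K(n); u=cv2.undistortPoints(np.array([[px]],float),k,D)[0,0]
    d=P[:3,:3]@np.array([u[0],-u[1],-1]); o=P[:3,3]
    return o+d*(z-o[2])/d[2]
def proj(n,p):
    k,D,P=K(n); q=(np.array(p,float).reshape(-1,3)-P[:3,3])@P[:3,:3]; q=q*[1,-1,-1]
    return cv2.projectPoints(q,np.zeros(3),np.zeros(3),k,D)[0][:,0]
def save(n,f,s=1.5):
    im=capture(n); cv2.imwrite('pics/'+f,cv2.resize(im[:,:,::-1],None,fx=s,fy=s)); return im
E
python3 - <<'E'
from h import *
np.set_printoptions(precision=1,suppress=True)
for n in ('top','side'):
    save(n,n+'0.png'); print(n,K(n)[2])
    for t in ['walnut_box','white_case','bore_gauge','brass_ring','bright_pin','blue_pin','pad_red','pad_yellow','pad_blue','rack_bed']:
        r=pinpoint(n,t)
        for x in r[:4]: print(t,round(x['score'],2),np.array(x['location']),ray(n,x['location'],4 if 'pad' in t else 34 if 'rack' in t else 0))
print(get_obs())
E
```

```text
pics
top [[  -0.     1.    -0.2  311.2]
 [  -1.    -0.    -0.   -25.1]
 [  -0.     0.2    1.  1213.7]
 [   0.     0.     0.     1. ]]
walnut_box 0.83 [212.5 179.7] [553.6 117.4   0. ]
white_case 0.97 [306.  178.8] [ 551.5 -128.2    0. ]
white_case 0.22 [209.5 179.1] [555.4 125.3   0. ]
bore_gauge 0.69 [299.2 129.5] [ 686.  -114.4    0. ]
brass_ring 0.61 [215.1 220.1] [446.7 110.5   0. ]
bright_pin 0.65 [307.  224.7] [ 430.9 -127.     0. ]
bright_pin 0.35 [304.2 178.8] [ 551.6 -123.5    0. ]
blue_pin 0.44 [256.8 222.3] [439.3   2.3   0. ]
pad_red 0.58 [155.4 209.5] [476.5 266.4   4. ]
pad_yellow 0.88 [200.9 272. ] [314.  146.3   4. ]
pad_yellow 0.56 [153.3 180.5] [553.7 273.7   4. ]
pad_yellow 0.18 [302.  223.8] [ 433.  -113.9    4. ]
pad_blue 0.94 [145.5 148.1] [642.3 296.9   4. ]
pad_blue 0.66 [304.6 179.5] [ 548.9 -124.1    4. ]
rack_bed 0.78 [366.  205.2] [ 474.2 -274.5   34. ]
rack_bed 0.42 [210.  181.6] [542.  119.8  34. ]
side [[   1.     0.1   -0.2  338.9]
 [  -0.3    0.5   -0.8 -616.1]
 [   0.     0.9    0.5  425. ]
 [   0.     0.     0.     1. ]]
walnut_box 0.62 [262.3 187. ] [554.  131.5   0. ]
white_case 0.89 [299.6 250.8] [ 555.2 -123.6    0. ]
bore_gauge 0.95 [361.1 238.8] [ 686.1 -119.5    0. ]
bore_gauge 0.41 [277.1 157. ] [643.7 294.8   0. ]
bright_pin 0.76 [232.  256.1] [ 430.3 -107.6   -0. ]
pad_red 0.79 [224.8 166.3] [485.  260.8   4. ]
pad_yellow 0.55 [243.7 162.5] [539.9 272.4   4. ]
rack_bed 0.89 [283.2 311.5] [ 468.1 -284.9   34. ]
rack_bed 0.37 [223.4 223.7] [426.2 -50.4  34. ]
{'time': 1.1, 'joint_positions': array([ 1. ,  0.3,  1.5,  0. ,  1.3, -0.1]), 'dq': array([ 0., -0., -0.,  0.,  0.,  0.]), 'tau': array([  0. , -43.1, -24.4,   0.1,   0. ,   0. ]), 'tool_pos': array([220.7, 476.4, 226.7]), 'tcp_rot': array([ 3.1, -0. ,  2.7]), 'contact_force': array([ 0.7, -0.4, -1.2]), 'moment': array([ 0. , -0. ,  0.1]), 'finger_force': 0.0, 'grip_width': 91.44151626011457}
```

View pics/top0.png

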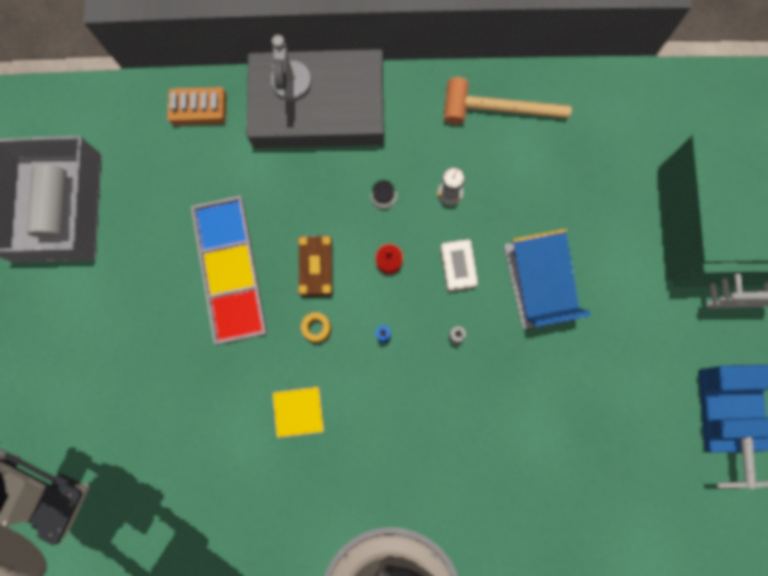

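View pics/side0.png

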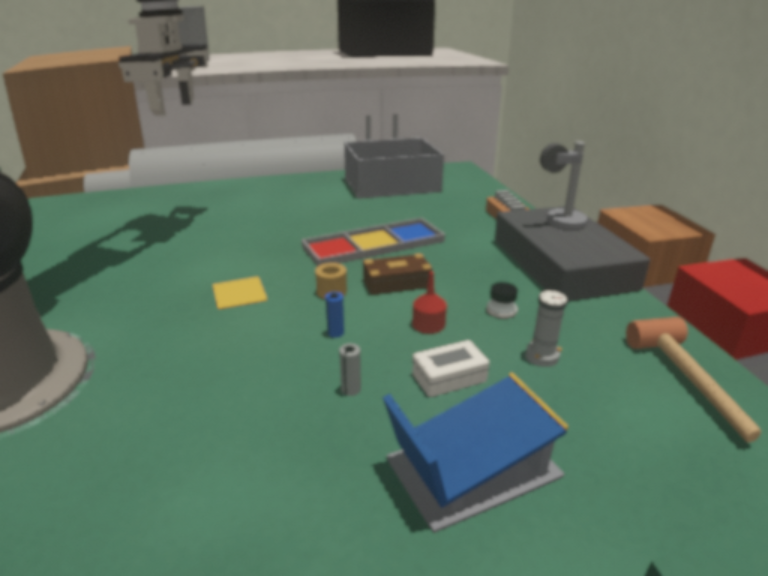

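The top view shows the tray at left with blue, yellow and red bays running far to near at about (220,225), (228,270), (238,315). The lone yellow pad at (298,412) is the decoy. The rack is at (545,275), and the stock lies between them. Next I'll fit silhouettes for precise poses.

```bash
cat > fit.py <<'E'
from h import *
from scipy.optimize import minimize
S=4
def cyl(r,z0,z1):
    a=np.linspace(0,2*np.pi,40); c=np.c_[r*np.cos(a),r*np.sin(a)]
    return np.vstack([np.c_[c,c[:,0]*0+z] for z in (z0,z1)])
def box(x0,x1,y0,y1,z0,z1):
    return np.array([[x,y,z] for x in (x0,x1) for y in (y0,y1) for z in (z0,z1)],float)
M={'walnut_box':[box(-50,50,-28,28,0,36)],'white_case':[box(-40,40,-25,25,0,32)],
 'bore_gauge':[cyl(22,0,12),cyl(16,12,82),cyl(18,82,90)],'brass_ring':[cyl(24,0,40)],
 'bright_pin':[cyl(12,0,60)],'blue_pin':[cyl(12,0,60)],
 'pad_red':[box(-37,37,-39,39,0,2)],'pad_yellow':[box(-37,37,-39,39,0,2)],'pad_blue':[box(-37,37,-39,39,0,2)],
 'rack_bed':[box(0,132,-45,45,-3,0),box(-8,0,-45,45,0,60)]}
def pose(t,p):
    rack=t=='rack_bed'
    T=R.from_euler('z',p[2])*(R.from_euler('y',-.25) if rack else R.identity())
    return T,np.array([p[0],p[1],34 if rack else 4 if 'pad' in t else (p[3] if len(p)>3 else 0)])
def render(n,t,p):
    T,o=pose(t,p); im=np.zeros((384*S,512*S),np.uint8)
    for m in M[t]:
        q=proj(n,T.apply(m)+o); h=cv2.convexHull(((q+.5)*S*16-8).astype(np.int32))
        cv2.fillConvexPoly(im,h,255,shift=4)
    return cv2.resize(im,(512,384),interpolation=cv2.INTER_AREA)/255.
def fit(t,p0,masks,yaw=True):
    def cost(v):
        p=[v[0],v[1],(v[2]/100 if yaw else 0)]; c=0
        for n,m in masks.items():
            r=render(n,t,p); c+=np.abs(r-m).sum()/m.sum()
        return c
    best=None
    for y in ([p0[2]-.3,p0[2],p0[2]+.3] if yaw else [0]):
        v0=[p0[0],p0[1]]+([y*100] if yaw else [])
        s=np.array([v0]+[np.array(v0)+12*np.eye(len(v0))[i] for i in range(len(v0))])
        r=minimize(cost,v0,method='Nelder-Mead',options=dict(initial_simplex=s,xatol=.1,fatol=1e-4))
        if best is None or r.fun<best.fun: best=r
    v=best.x.copy()
    if yaw: v[2]/=100
    return v,best.fun
def getmask(n,t,near):
    c=[x for x in regions_of(n,t) if np.hypot(*(np.array(x['location'])-near))<18]
    return c[0]['pixels'].astype(float) if c else None
E
cat > all.py <<'E'
from fit import *
G={'walnut_box':(553,122,0),'white_case':(552,-126,.1),'bore_gauge':(686,-117,0),'brass_ring':(447,110,0),'bright_pin':(430,-118,0),'blue_pin':(439,2,0),
'pad_red':(477,264,.15),'pad_yellow':(554,274,.15),'pad_blue':(642,296,.15),'rack_bed':(472,-278,.15)}
np.set_printoptions(precision=2,suppress=True)
ims={n:capture(n) for n in('top','side')}
for t,g in G.items():
    ms={}
    for n in ims:
        r=render(n,t,g); ys,xs=np.nonzero(r>.5); c=[xs.mean(),ys.mean()]
        if t=='rack_bed':
            hsv=cv2.cvtColor(ims[n],cv2.COLOR_RGB2HSV); m=((abs(hsv[:,:,0].astype(int)-108)<10)&(hsv[:,:,1]>120)).astype(float)
            z=np.zeros_like(m); a,b=int(c[0]),int(c[1]); z[b-70:b+70,a-75:a+75]=1; m=m*z
            k,lab,st,_=cv2.connectedComponentsWithStats(m.astype(np.uint8)); m=(lab==1+st[1:,4].argmax()).astype(float)
        else: m=getmask(n,t,c)
        if m is not None: ms[n]=m
    yaw=t not in('bore_gauge','brass_ring','bright_pin','blue_pin')
    out=[fit(t,g,{n:ms[n]},yaw) for n in ms]
    b=fit(t,g,ms,yaw) if len(ms)>1 else None
    print(t,list(ms),[(o[0],round(o[1],2)) for o in out],'BOTH',b)
E
time python3 all.py
```

```text
walnut_box ['top', 'side'] [(array([555.99, 121.8 ,   0.01]), np.float64(0.05)), (array([556.49, 123.66,  -0.03]), np.float64(0.08))] BOTH (array([556.16, 121.77,  -0.  ]), np.float64(0.14923730185267384))
white_case ['side'] [(array([ 554.81, -125.08,    0.09]), np.float64(0.13))] BOTH None
bore_gauge ['top', 'side'] [(array([ 687.22, -116.41]), np.float64(0.15)), (array([ 688.02, -115.59]), np.float64(0.06))] BOTH (array([ 687.42, -116.09]), np.float64(0.2146721329112632))
brass_ring ['top', 'side'] [(array([448.45, 118.79]), np.float64(0.44)), (array([450.44, 122.97]), np.float64(0.2))] BOTH (array([449.47, 120.36]), np.float64(0.6672766696494112))
bright_pin ['top', 'side'] [(array([ 431.83, -118.08]), np.float64(0.13)), (array([ 431.83, -118.13]), np.float64(0.06))] BOTH (array([ 431.81, -117.61]), np.float64(0.1885728419312119))
blue_pin ['top', 'side'] [(array([434.19,   4.91]), np.float64(0.22)), (array([435.82,   5.76]), np.float64(0.08))] BOTH (array([435.33,   5.1 ]), np.float64(0.31966906525956373))
pad_red ['top', 'side'] [(array([475.23, 260.3 ,   0.19]), np.float64(0.0
[... 810 characters left out ...]
res = _minimize_neldermead(fun, x0, args, callback, bounds=bounds,
                               **options)
    fxr = func(xr)
    fx = function(np.copy(x), *(wrapper_args + args))
  File "fit.py", line 28, in cost
    r=render(n,t,p); c+=np.abs(r-m).sum()/m.sum()
  File "fit.py", line 21, in render
    q=proj(n,T.apply(m)+o); h=cv2.convexHull(((q+.5)*S*16-8).astype(np.int32))
  File "h.py", line 12, in proj
    k,D,P=K(n); q=(np.array(p,float).reshape(-1,3)-P[:3,3])@P[:3,:3]; q=q*[1,-1,-1]
          ~^^^
  File "h.py", line 5, in K
    m=camera_model(n); f=192/np.tan(np.radians(m['fov_y'])/2)
ValueError: time passes only in moves, steps and waits

real	0m12.239s
user	0m12.170s
sys	0m6.917s
```

```bash
sed -i '1i import functools' h.py; sed -i 's/^def K(n)/@functools.lru_cache\ndef K(n)/' h.py
cat > b.py <<'E'
from fit import *
np.set_printoptions(precision=2,suppress=True)
ims={n:capture(n) for n in('top','side')}
ov={n:ims[n][:,:,::-1].copy() for n in ims}
def draw(n,t,p):
    c,_=cv2.findContours((render(n,t,p)>.5).astype(np.uint8),cv2.RETR_EXTERNAL,cv2.CHAIN_APPROX_NONE); cv2.drawContours(ov[n],c,-1,(255,0,255),1)
for t,g in {'white_case':(554,-125,.1),'brass_ring':(449,120,0),'blue_pin':(435,5,0)}.items():
    ms={}
    for n in ims:
        c=render(n,t,g); ys,xs=np.nonzero(c>.5); c=[xs.mean(),ys.mean()]
        m=getmask(n,t,c)
        if m is not None:
            if t=='brass_ring': m=cv2.morphologyEx(m,cv2.MORPH_CLOSE,np.ones((11,11)))
            ms[n]=m
    y=t=='white_case'
    print(t,[(n,fit(t,g,{n:ms[n]},y)) for n in ms])
g=(472,-278,.15); t='rack_bed'; ms={}
for n in ims:
    r=render(n,t,g); ys,xs=np.nonzero(r>.5); a,b=int(xs.mean()),int(ys.mean())
    hsv=cv2.cvtColor(ims[n],cv2.COLOR_RGB2HSV); m=((abs(hsv[:,:,0].astype(int)-108)<10)&(hsv[:,:,1]>120)).astype(float)
    z=np.zeros_like(m); z[b-70:b+70,a-75:a+75]=1; m*=z
    k,lab,st,_=cv2.connectedComponentsWithStats(m.astype(np.uint8)); m=(lab==1+st[1:,4].argmax()).astype(float)
    ms[n]=m; f=fit(t,g,{n:m}); print(n,f); 
f=fit(t,g,ms); print(f)
for n in ims:
    draw(n,t,f[0])
    for t2,p in {'walnut_box':(556.1,122,0),'white_case':(554.8,-125,.09),'bore_gauge':(687.5,-116,0),'brass_ring':(449.5,120.5,0),'bright_pin':(431.8,-118,0),'blue_pin':(435,5.2,0),'pad_red':(475.2,260.3,.19),'pad_yellow':(555.8,276.8,.19),'pad_blue':(637.6,292.5,.19)}.items(): draw(n,t2,p)
A=cv2.resize(ov['top'][120:240,110:410],(800,320)); B=cv2.resize(ov['side'][140:360,190:400],None,fx=1.27,fy=1.27)
out=np.zeros((600,800,3),np.uint8); out[:320]=A; out[320:320+279,:B.shape[1]]=B[:280]; cv2.imwrite('pics/ov.png',out)
E
python3 b.py
```

```text
white_case [('top', (array([ 552.97, -126.28,    0.13]), np.float64(0.055763517528223415))), ('side', (array([ 553.44, -124.46,    0.12]), np.float64(0.06599349747203483)))]
brass_ring [('top', (array([449.49, 120.12]), np.float64(0.051028956474230565))), ('side', (array([450.56, 124.57]), np.float64(0.13800487937110328)))]
blue_pin [('top', (array([434.48,   4.93]), np.float64(0.18314659197012137))), ('side', (array([436.06,   6.99]), np.float64(0.0666884531590414)))]
top (array([ 465.33, -280.09,    0.18]), np.float64(0.06729739514853561))
side (array([ 467.77, -282.28,    0.18]), np.float64(0.05623100185347771))
(array([ 466.82, -281.18,    0.17]), np.float64(0.15909985543613323))
```

View pics/ov.png

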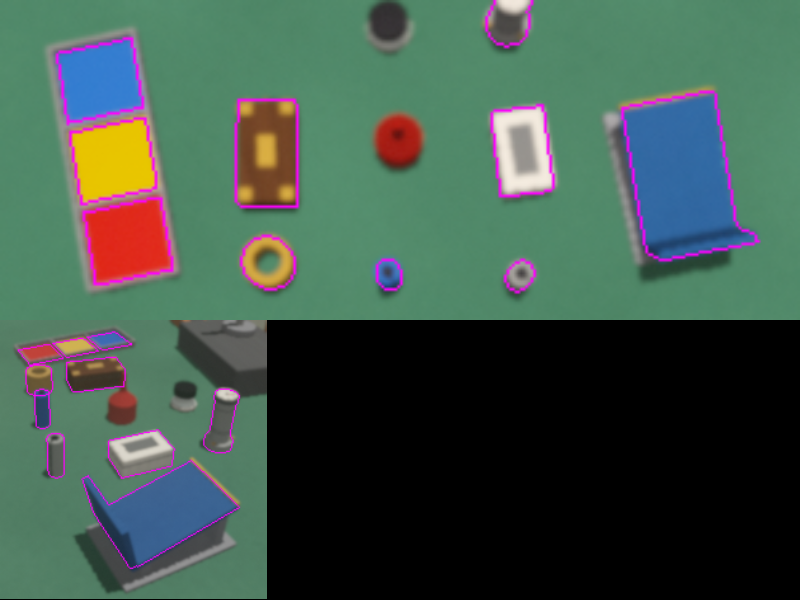

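Overlays match the pictures for every item: tray pads, stock and rack. Now a planning helper, then I'll move.

```bash
cat > plan.py <<'E'
from h import *
import sys,json
# waypoints: [x,y,z,roll,pitch,yaw] ; prefix rack: ["r",x,y,z] in rack frame, tool square to bed
RY=R.from_euler('z',.175)*R.from_euler('y',-.25); RO=np.array([466.8,-281.2,34])
def tgt(w):
    if w[0]=='r': return RO+RY.apply(w[1:4]), RY*R.from_euler('ZX',[np.pi,np.pi])
    if len(w)==4: w=[*w[:3],np.pi,0,w[3]]
    return np.array(w[:3],float),R.from_euler('xyz',w[3:])
o=get_obs(); p,r=np.array(o['tool_pos']),R.from_euler('xyz',o['tcp_rot'])
print('t',round(o['time'],2),'p',p.round(1),'rpy',np.round(o['tcp_rot'],3),'q',np.round(o['joint_positions'],2),'w',round(o['grip_width'],1))
for w in json.loads(sys.argv[1]):
    q,s=tgt(w); d=r.inv().apply(q-p)/30; v=(r.inv()*s).as_rotvec()*180/np.pi/4
    n=max(1,int(np.ceil(max(abs(d).max(),abs(v).max())-.02)))
    print(w,'shift',d.round(2),'turn',v.round(2),'| n',n,'per row',(d/n).round(3),(v/n).round(3)); p,r=q,s
E
python3 plan.py '[[220.7,476.4,200,3.1416],[556,122,150,3.1416],[556,122,8,3.1416]]'
```

```text
t 2.5 p [220.7 476.4 226.8] rpy [ 3.141 -0.     2.708] q [ 0.99  0.34  1.52  0.    1.28 -0.15] w 92.1
[220.7, 476.4, 200, 3.1416] shift [-0.    0.    0.89] turn [ 0.    0.   -6.21] | n 7 per row [-0.     0.     0.127] [ 0.     0.    -0.888]
[556, 122, 150, 3.1416] shift [-11.18 -11.81   1.67] turn [0. 0. 0.] | n 12 per row [-0.931 -0.984  0.139] [0. 0. 0.]
[556, 122, 8, 3.1416] shift [ 0.   -0.    4.73] turn [0. 0. 0.] | n 5 per row [ 0.    -0.     0.947] [0. 0. 0.]
```

```bash
python3 -m pendant '[0,0,0.127,0,0,-0.888,-1, 0,0,0.127,0,0,-0.888,-1, 0,0,0.127,0,0,-0.888,-1, 0,0,0.127,0,0,-0.888,-1, 0,0,0.127,0,0,-0.888,-1, 0,0,0.127,0,0,-0.888,-1, 0,0,0.127,0,0,-0.888,-1]'
python3 -m pendant '[-0.93,-0.984,0.14,0,0,0,-1, -0.93,-0.984,0.14,0,0,0,-1, -0.93,-0.984,0.14,0,0,0,-1, -0.93,-0.984,0.14,0,0,0,-1, -0.93,-0.984,0.14,0,0,0,-1, -0.93,-0.984,0.14,0,0,0,-1, -0.93,-0.984,0.14,0,0,0,-1, -0.93,-0.984,0.14,0,0,0,-1, -0.93,-0.984,0.14,0,0,0,-1, -0.93,-0.984,0.14,0,0,0,-1, -0.93,-0.984,0.14,0,0,0,-1, -0.93,-0.984,0.14,0,0,0,-1]'
python3 -m pendant '[0,0,0,0,0,0,-1,0,0,0,0,0,0,-1]'
python3 plan.py '[[556,122,8,3.1416]]'
```

```text
time: 3.2
tool_pos: [220.7, 476.4, 199.9]
tcp_rot: [3.141, 0.0, -3.139]
contact_force: [0.0, -0.9, 0.2]
grip_width: 92.0
finger_force: 0.0
time: 4.4
tool_pos: [556.6, 120.8, 149.5]
tcp_rot: [3.141, 0.0, 3.142]
contact_force: [0.8, 0.4, 0.9]
grip_width: 91.9
finger_force: 0.0
time: 4.6
tool_pos: [555.5, 121.6, 149.2]
tcp_rot: [3.141, -0.001, 3.14]
contact_force: [0.0, 0.2, -0.6]
grip_width: 91.7
finger_force: 0.0
t 4.6 p [555.5 121.6 149.2] rpy [ 3.141e+00 -1.000e-03  3.140e+00] q [ 0.08  0.49  1.51  0.    1.14 -1.49] w 91.7
[556, 122, 8, 3.1416] shift [-0.02  0.01  4.71] turn [ 0.   -0.01 -0.03] | n 5 per row [-0.004  0.003  0.941] [ 0.001 -0.003 -0.005]
```

```bash
python3 -m pendant '[0,0,0.95,0,0,0,-1, 0,0,0.95,0,0,0,-1, 0,0,0.95,0,0,0,-1, 0,0,0.95,0,0,0,-1, 0,0,0.6,0,0,0,-1, 0,0,0.3,0,0,0,-1,0,0,0,0,0,0,-1]'
python3 -m pendant '[0,0,0,0,0,0,1, 0,0,0,0,0,0,1, 0,0,0,0,0,0,1, 0,0,0,0,0,0,1, 0,0,0,0,0,0,1, 0,0,0,0,0,0,1, 0,0,0,0,0,0,1, 0,0,0,0,0,0,1]'
python3 plan.py '[[556,122,160,3.1416],[520,-265,160,3.1416],["r",52.5,0,80],["r",52.5,0,9]]'
```

```text
time: 5.3
tool_pos: [554.4, 123.1, 8.0]
tcp_rot: [3.142, -0.002, -3.14]
contact_force: [0.4, 0.4, -0.2]
grip_width: 91.7
finger_force: 0.0
time: 6.1
tool_pos: [555.7, 122.1, 9.0]
tcp_rot: [-3.141, 0.001, -3.141]
contact_force: [-1.6, -0.9, 6.2]
grip_width: 55.8
finger_force: 30.0
t 6.1 p [555.7 122.1   9. ] rpy [-3.141e+00  1.000e-03 -3.141e+00] q [ 0.08  0.67  1.64 -0.    0.83 -1.49] w 55.8
[556, 122, 160, 3.1416] shift [-0.01 -0.   -5.03] turn [-0.    0.01  0.  ] | n 6 per row [-0.002 -0.    -0.839] [-0.     0.001  0.   ]
[520, -265, 160, 3.1416] shift [  1.2 -12.9  -0. ] turn [0. 0. 0.] | n 13 per row [ 0.092 -0.992 -0.   ] [0. 0. 0.]
['r', 52.5, 0, 80] shift [ 0.75 -0.36  1.18] turn [-0.31 -3.57 -2.49] | n 4 per row [ 0.188 -0.09   0.296] [-0.078 -0.893 -0.623]
['r', 52.5, 0, 9] shift [ 0.   -0.    2.37] turn [0. 0. 0.] | n 3 per row [ 0.    -0.     0.789] [0. 0. 0.]
```

```bash
python3 -m pendant '[0,0,-0.84,0,0,0,1, 0,0,-0.84,0,0,0,1, 0,0,-0.84,0,0,0,1, 0,0,-0.84,0,0,0,1, 0,0,-0.84,0,0,0,1, 0,0,-0.84,0,0,0,1]'
python3 -m pendant '[0.1,-0.99,0,0,0,0,1, 0.1,-0.99,0,0,0,0,1, 0.1,-0.99,0,0,0,0,1, 0.1,-0.99,0,0,0,0,1, 0.1,-0.99,0,0,0,0,1, 0.1,-0.99,0,0,0,0,1, 0.1,-0.99,0,0,0,0,1, 0.1,-0.99,0,0,0,0,1, 0.1,-0.99,0,0,0,0,1, 0.1,-0.99,0,0,0,0,1, 0.1,-0.99,0,0,0,0,1, 0.1,-0.99,0,0,0,0,1]'
python3 -m pendant '[0,-0.99,0,-0.08,-0.89,-0.62,1, 0,0,0,-0.08,-0.89,-0.62,1, 0,0,0,-0.08,-0.89,-0.62,1, 0,0,0,-0.08,-0.89,-0.62,1, 0,0,0,0,0,0,1, 0,0,0,0,0,0,1]'
python3 plan.py '[["r",52.5,0,80],["r",52.5,0,9]]'
```

```text
time: 6.7
tool_pos: [554.7, 122.3, 159.8]
tcp_rot: [3.141, -0.002, -3.142]
contact_force: [0.1, -0.2, -3.3]
grip_width: 56.2
finger_force: 30.0
time: 7.9
tool_pos: [518.9, -234.9, 158.7]
tcp_rot: [3.14, -0.002, -3.142]
contact_force: [-0.7, 0.8, -3.4]
grip_width: 55.9
finger_force: 30.0
time: 8.5
tool_pos: [519.1, -263.8, 159.3]
tcp_rot: [3.139, 0.247, -2.97]
contact_force: [-1.1, 0.5, -3.5]
grip_width: 55.6
finger_force: 30.0
t 8.5 p [ 519.1 -263.8  159.3] rpy [ 3.139  0.247 -2.97 ] q [-0.71  0.41  1.64  0.24  0.94 -2.58] w 55.6
['r', 52.5, 0, 80] shift [ 1.04 -0.27  0.93] turn [ 0.02 -0.04 -0.04] | n 2 per row [ 0.52  -0.136  0.466] [ 0.01  -0.021 -0.022]
['r', 52.5, 0, 9] shift [ 0.   -0.    2.37] turn [0. 0. 0.] | n 3 per row [ 0.    -0.     0.789] [0. 0. 0.]
```

```bash
python3 -m pendant '[0.52,-0.13,0.46,0,0,0,1, 0.52,-0.14,0.47,0,0,0,1, 0,0,0.7,0,0,0,1, 0,0,0.7,0,0,0,1, 0,0,0.6,0,0,0,1, 0,0,0.2,0,0,0,1, 0,0,0,0,0,0,1, 0,0,0,0,0,0,1]'
python3 plan.py '[["r",52.5,0,8]]'
python3 - <<'E'
from h import *
a=capture('side')[150:350,190:400,::-1]; b=capture('top')[130:250,300:426,::-1]
cv2.imwrite('pics/r1.png',np.hstack([cv2.resize(a,(420,400)),cv2.resize(b,(378,400))]))
E
```

```text
time: 9.3
tool_pos: [514.5, -273.1, 61.7]
tcp_rot: [3.142, 0.25, -2.967]
contact_force: [0.0, 0.6, -3.9]
grip_width: 55.7
finger_force: 30.0
t 9.3 p [ 514.5 -273.1   61.7] rpy [ 3.142  0.25  -2.967] q [-0.73  0.55  1.75  0.3   0.72 -2.69] w 55.7
['r', 52.5, 0, 8] shift [0.04 0.01 0.23] turn [-0.   -0.01 -0.01] | n 1 per row [0.042 0.013 0.229] [-0.    -0.006 -0.006]
```

View pics/r1.png

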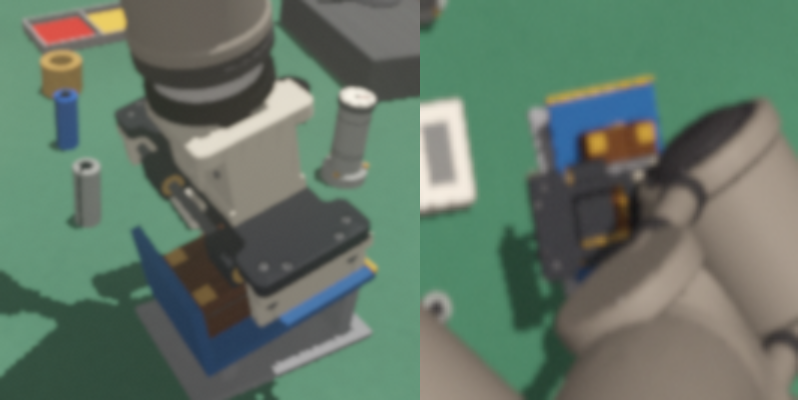

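The side view shows the box just above the bed, aligned with it and with its end next to the backstop. I'll lower it, let go and retract.

```bash
python3 -m pendant '[0,0,0.1,0,0,0,1, 0,0,0.1,0,0,0,1, 0,0,0.03,0,0,0,1, 0,0,0,0,0,0,1]'
python3 plan.py '[["r",52.5,0,8]]'
```

```text
time: 9.8
tool_pos: [515.7, -273.0, 55.6]
tcp_rot: [-3.141, 0.25, -2.967]
contact_force: [-5.7, 2.4, 6.7]
grip_width: 55.7
finger_force: 30.0
t 9.8 p [ 515.7 -273.    55.6] rpy [-3.141  0.25  -2.967] q [-0.73  0.56  1.75  0.3   0.7  -2.69] w 55.7
['r', 52.5, 0, 8] shift [0.03 0.02 0.02] turn [-0.    0.   -0.01] | n 1 per row [0.03  0.015 0.022] [-0.005  0.    -0.009]
```

```bash
python3 -m pendant '[0,0,0,0,0,0,-1, 0,0,0,0,0,0,-1, 0,0,0,0,0,0,-1, 0,0,0,0,0,0,-1, 0,0,-0.8,0,0,0,-1, 0,0,-0.8,0,0,0,-1, 0,0,-0.8,0,0,0,-1, 0,0,-0.8,0,0,0,-1, 0,0,0,0,0,0,-1]'
python3 plan.py '[[490,-280,155,-3.0166],[553.3,-125.5,100,-3.0166],[553.3,-125.5,8,-3.0166]]'
python3 - <<'E'
from h import *
a=capture('side')[150:350,190:400,::-1]; b=capture('top')[130:250,300:426,::-1]
cv2.imwrite('pics/r2.png',np.hstack([cv2.resize(a,(420,400)),cv2.resize(b,(378,400))]))
E
```

```text
time: 10.7
tool_pos: [493.4, -278.2, 150.6]
tcp_rot: [-3.137, 0.253, -2.967]
contact_force: [0.3, -0.1, 0.2]
grip_width: 92.3
finger_force: 0.0
t 10.7 p [ 493.4 -278.2  150.6] rpy [-3.137  0.253 -2.967] q [-0.76  0.4   1.7   0.26  0.91 -2.65] w 92.3
[490, -280, 155, -3.0166] shift [ 0.08 -0.04 -0.17] turn [0.03 3.62 0.7 ] | n 4 per row [ 0.02  -0.01  -0.043] [0.007 0.906 0.176]
[553.3, -125.5, 100, -3.0166] shift [-2.74  4.85  1.83] turn [0. 0. 0.] | n 5 per row [-0.547  0.969  0.367] [0. 0. 0.]
[553.3, -125.5, 8, -3.0166] shift [ 0.   -0.    3.07] turn [0. 0. 0.] | n 4 per row [ 0.    -0.     0.767] [0. 0. 0.]
```

View pics/r2.png

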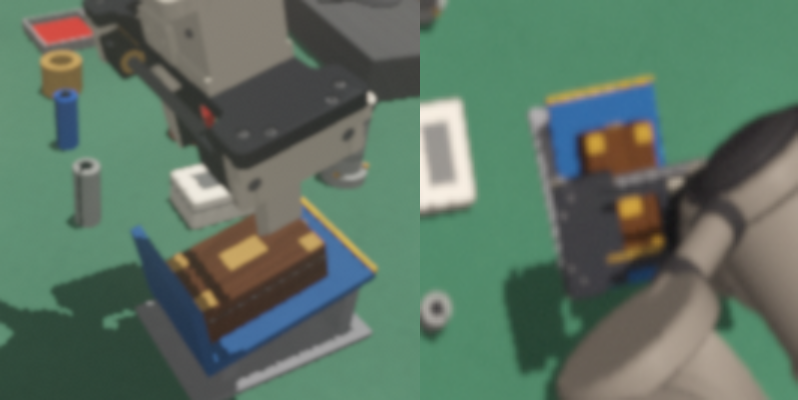

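The box lies flat and centred against the backstop. The case is next.

```bash
python3 -m pendant '[0.02,-0.01,-0.04,0,0.906,0.176,-1, 0.02,-0.01,-0.04,0,0.906,0.176,-1, 0.02,-0.01,-0.04,0,0.906,0.176,-1, 0.02,-0.01,-0.04,0,0.906,0.176,-1, -0.55,0.97,0,0,0,0,-1, -0.55,0.97,0,0,0,0,-1, -0.55,0.97,0.2,0,0,0,-1, -0.55,0.97,0.8,0,0,0,-1, -0.55,0.97,0.8,0,0,0,-1, 0,0,0,0,0,0,-1, 0,0,0,0,0,0,-1]'
python3 plan.py '[[553.3,-125.5,8,-3.0166]]'
```

```text
time: 11.9
tool_pos: [552.2, -122.5, 96.7]
tcp_rot: [3.133, -0.007, -3.014]
contact_force: [0.5, -1.3, -0.0]
grip_width: 91.6
finger_force: 0.0
t 11.9 p [ 552.2 -122.5   96.7] rpy [ 3.133 -0.007 -3.014] q [-0.36  0.55  1.57  0.    1.03 -2.06] w 91.6
[553.3, -125.5, 8, -3.0166] shift [-0.04 -0.13  2.95] turn [ 0.12 -0.1   0.04] | n 3 per row [-0.014 -0.042  0.985] [ 0.039 -0.034  0.014]
```

```bash
python3 -m pendant '[-0.03,-0.08,0.8,0.1,-0.1,0,-1, 0,0,0.8,0,0,0,-1, 0,0,0.7,0,0,0,-1, 0,0,0.45,0,0,0,-1, 0,0,0.2,0,0,0,-1, 0,0,0,0,0,0,-1]'
python3 plan.py '[[553.3,-125.5,8,-3.0166]]'
```

```text
time: 12.5
tool_pos: [553.9, -126.2, 9.7]
tcp_rot: [3.142, 0.002, -3.017]
contact_force: [0.6, 0.2, 0.6]
grip_width: 92.3
finger_force: 0.0
t 12.5 p [ 553.9 -126.2    9.7] rpy [ 3.142e+00  2.000e-03 -3.017e+00] q [-0.36  0.67  1.64  0.    0.82 -2.06] w 92.3
[553.3, -125.5, 8, -3.0166] shift [0.02 0.03 0.06] turn [ 0.    0.03 -0.  ] | n 1 per row [0.018 0.025 0.055] [ 0.001  0.034 -0.002]
```

```bash
python3 -m pendant '[0,0,0,0,0,0,1, 0,0,0,0,0,0,1, 0,0,0,0,0,0,1, 0,0,0,0,0,0,1, 0,0,0,0,0,0,1, 0,0,0,0,0,0,1, 0,0,0,0,0,0,1, 0,0,-0.9,0,0,0,1, 0,0,-0.9,0,0,0,1, 0,0,-0.9,0,0,0,1, 0,0,-0.9,0,0,0,1, 0,0,-0.9,0,0,0,1]'
python3 -m pendant '[0,0,-0.9,0,0,0,1, 0,0,0,0,0,0,1, 0,0,0,0,0,0,1]'
python3 plan.py '[[490,-280,175,-3.0166],["r",43,0,120],["r",43,0,46]]'
```

```text
time: 13.7
tool_pos: [553.3, -125.6, 145.7]
tcp_rot: [3.141, 0.002, -3.016]
contact_force: [0.2, -1.2, -2.9]
grip_width: 49.4
finger_force: 30.0
time: 14.0
tool_pos: [553.4, -125.6, 171.5]
tcp_rot: [-3.141, 0.003, -3.016]
contact_force: [-0.3, -0.0, -1.8]
grip_width: 49.8
finger_force: 30.0
t 14.0 p [ 553.4 -125.6  171.5] rpy [-3.141e+00  3.000e-03 -3.016e+00] q [-0.36  0.47  1.49  0.    1.18 -2.06] w 49.8
[490, -280, 175, -3.0166] shift [ 2.74 -4.84 -0.12] turn [-0.    0.04  0.01] | n 5 per row [ 0.548 -0.968 -0.025] [-0.     0.008  0.002]
['r', 43, 0, 120] shift [0.37 0.08 0.47] turn [-0.09 -3.58 -0.71] | n 4 per row [0.093 0.019 0.117] [-0.022 -0.895 -0.178]
['r', 43, 0, 46] shift [-0.    0.    2.47] turn [0. 0. 0.] | n 3 per row [-0.     0.     0.822] [0. 0. 0.]
```

```bash
python3 -m pendant '[0.55,-0.97,0,0,0,0,1, 0.55,-0.97,0,0,0,0,1, 0.55,-0.97,0,0,0,0,1, 0.55,-0.97,0,0,0,0,1, 0.55,-0.97,0,0,0,0,1, 0,0,0,-0.022,-0.895,-0.178,1, 0,0,0,-0.022,-0.895,-0.178,1, 0,0,0,-0.022,-0.895,-0.178,1, 0,0,0,-0.022,-0.895,-0.178,1, 0,0,0,0,0,0,1, 0,0,0,0,0,0,1]'
python3 plan.py '[["r",43,0,80],["r",43,0,46]]'
```

```text
time: 15.1
tool_pos: [489.3, -280.2, 170.4]
tcp_rot: [3.14, 0.25, -2.968]
contact_force: [0.5, -0.8, -1.9]
grip_width: 49.8
finger_force: 30.0
t 15.1 p [ 489.3 -280.2  170.4] rpy [ 3.14   0.25  -2.968] q [-0.77  0.37  1.67  0.25  0.96 -2.65] w 49.8
['r', 43, 0, 80] shift [0.41 0.1  1.56] turn [ 0.02  0.   -0.01] | n 2 per row [0.206 0.048 0.778] [ 0.009  0.    -0.007]
['r', 43, 0, 46] shift [-0.   -0.    1.13] turn [0. 0. 0.] | n 2 per row [-0.    -0.     0.567] [0. 0. 0.]
```

```bash
python3 -m pendant '[0.2,0.05,0.78,0,0,0,1, 0.21,0.05,0.78,0,0,0,1, 0,0,0.5,0,0,0,1, 0,0,0.35,0,0,0,1, 0,0,0.2,0,0,0,1, 0,0,0,0,0,0,1,0,0,0,0,0,0,1]'
python3 plan.py '[["r",43,0,46]]'
```

```text
time: 15.8
tool_pos: [497.5, -276.3, 93.3]
tcp_rot: [-3.14, 0.253, -2.965]
contact_force: [-0.6, -0.7, -1.3]
grip_width: 50.0
finger_force: 30.0
t 15.8 p [ 497.5 -276.3   93.3] rpy [-3.14   0.253 -2.965] q [-0.76  0.48  1.76  0.29  0.77 -2.7 ] w 50.0
['r', 43, 0, 46] shift [0.06 0.02 0.13] turn [-0.01  0.05  0.02] | n 1 per row [0.06  0.017 0.126] [-0.013  0.048  0.016]
```

```bash
python3 -m pendant '[0.03,0,0.1,0,0,0,1, 0,0,0.06,0,0,0,1, 0,0,0.03,0,0,0,1, 0,0,0,0,0,0,1]'
python3 plan.py '[["r",43,0,46]]'
```

```text
time: 16.2
tool_pos: [497.5, -276.4, 89.2]
tcp_rot: [-3.14, 0.254, -2.965]
contact_force: [-7.9, 1.8, 13.3]
grip_width: 49.7
finger_force: 30.0
t 16.2 p [ 497.5 -276.4   89.2] rpy [-3.14   0.254 -2.965] q [-0.76  0.49  1.76  0.29  0.76 -2.7 ] w 49.7
['r', 43, 0, 46] shift [ 0.02  0.02 -0.01] turn [-0.02  0.06  0.02] | n 1 per row [ 0.024  0.022 -0.007] [-0.024  0.057  0.016]
```

```bash
python3 -m pendant '[0,0,0,0,0,0,-1, 0,0,0,0,0,0,-1, 0,0,0,0,0,0,-1, 0,0,0,0,0,0,-1, 0,0,-0.8,0,0,0,-1, 0,0,-0.8,0,0,0,-1, 0,0,-0.8,0,0,0,-1, 0,0,0,0,0.9,0,-1, 0,0,0,0,0.9,0,-1, 0,0,0,0,0.9,0,-1, 0,0,0,0,0.88,0,-1, 0,0,0,0,0,0,-1]'
python3 plan.py '[[431.8,-118,160,-2.967],[431.8,-118,25,-2.967]]'
python3 - <<'E'
from h import *
a=capture('side')[150:350,190:400,::-1]; b=capture('top')[130:250,300:426,::-1]
cv2.imwrite('pics/r3.png',np.hstack([cv2.resize(a,(420,400)),cv2.resize(b,(378,400))]))
E
```

```text
time: 17.4
tool_pos: [481.1, -278.8, 156.5]
tcp_rot: [-3.141, 0.003, -2.964]
contact_force: [0.6, 1.4, -0.2]
grip_width: 91.8
finger_force: 0.0
t 17.4 p [ 481.1 -278.8  156.5] rpy [-3.141e+00  3.000e-03 -2.964e+00] q [-0.66  0.46  1.54  0.    1.13 -2.41] w 91.8
[431.8, -118, 160, -2.967] shift [ 0.67  5.56 -0.12] turn [-0.01  0.04  0.04] | n 6 per row [ 0.112  0.927 -0.02 ] [-0.002  0.007  0.007]
[431.8, -118, 25, -2.967] shift [-0.  -0.   4.5] turn [0. 0. 0.] | n 5 per row [-0.  -0.   0.9] [0. 0. 0.]
```

View pics/r3.png

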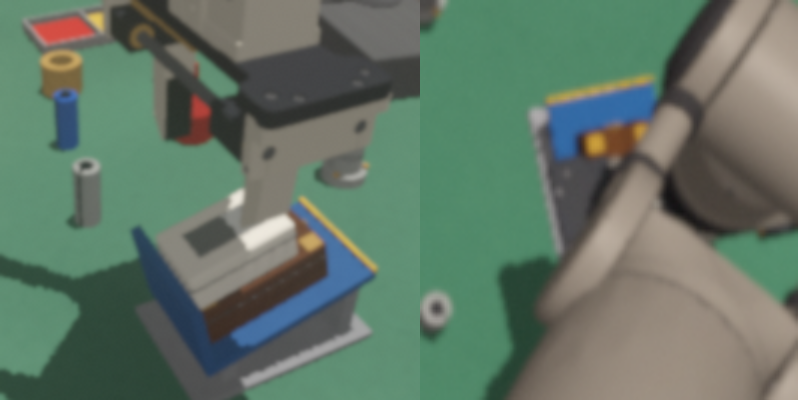

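The case sits flat on the box. Now the bright pin.

```bash
python3 -m pendant '[0.11,0.93,0,0,0,0,-1, 0.11,0.93,0,0,0,0,-1, 0.11,0.93,0,0,0,0,-1, 0.11,0.93,0,0,0,0,-1, 0.11,0.93,0,0,0,0,-1, 0.11,0.92,0,0,0,0,-1, 0,0,0.9,0,0,0,-1, 0,0,0.9,0,0,0,-1, 0,0,0,0,0,0,-1]'
python3 plan.py '[[431.8,-118,25,-2.967]]'
```

```text
time: 18.4
tool_pos: [428.9, -117.1, 100.5]
tcp_rot: [3.138, -0.001, -2.967]
contact_force: [0.6, -0.2, 0.3]
grip_width: 91.8
finger_force: 0.0
t 18.4 p [ 428.9 -117.1  100.5] rpy [ 3.138e+00 -1.000e-03 -2.967e+00] q [-0.44  0.36  1.91  0.    0.88 -2.19] w 91.8
[431.8, -118, 25, -2.967] shift [-0.09 -0.05  2.52] turn [ 0.05 -0.01  0.01] | n 3 per row [-0.03  -0.018  0.838] [ 0.015 -0.004  0.002]
```

```bash
python3 -m pendant '[-0.07,-0.03,0.8,0,0,0,-1, 0,0,0.8,0,0,0,-1, 0,0,0.6,0,0,0,-1, 0,0,0.3,0,0,0,-1, 0,0,0,0,0,0,-1]'
python3 -m pendant '[0,0,0,0,0,0,1, 0,0,0,0,0,0,1, 0,0,0,0,0,0,1, 0,0,0,0,0,0,1, 0,0,0,0,0,0,1, 0,0,0,0,0,0,1, 0,0,0,0,0,0,1, 0,0,0,0,0,0,1, 0,0,0,0,0,0,1, 0,0,0,0,0,0,1]'
python3 plan.py '[[431.8,-118,160,-2.967],[556,277,160,-2.967],[556,277,32,-2.967]]'
```

```text
time: 18.9
tool_pos: [433.5, -118.8, 27.6]
tcp_rot: [3.141, 0.002, -2.967]
contact_force: [1.1, -0.6, -0.1]
grip_width: 92.2
finger_force: 0.0
time: 19.9
tool_pos: [433.8, -118.5, 27.7]
tcp_rot: [-3.141, 0.003, -2.966]
contact_force: [-0.5, 0.3, 0.8]
grip_width: 23.7
finger_force: 30.0
t 19.9 p [ 433.8 -118.5   27.7] rpy [-3.141e+00  3.000e-03 -2.966e+00] q [-0.44  0.49  1.97  0.    0.68 -2.19] w 23.7
[431.8, -118, 160, -2.967] shift [ 0.05  0.03 -4.41] turn [-0.01  0.04  0.01] | n 5 per row [ 0.01   0.005 -0.882] [-0.001  0.009  0.003]
[556, 277, 160, -2.967] shift [-6.36 12.25  0.  ] turn [0. 0. 0.] | n 13 per row [-0.49   0.942  0.   ] [0. 0. 0.]
[556, 277, 32, -2.967] shift [-0.   -0.    4.27] turn [0. 0. 0.] | n 5 per row [-0.    -0.     0.853] [0. 0. 0.]
```

```bash
python3 -m pendant '[0,0,-0.88,0,0,0,1, 0,0,-0.88,0,0,0,1, 0,0,-0.88,0,0,0,1, 0,0,-0.88,0,0,0,1, 0,0,-0.88,0,0,0,1]'
python3 -m pendant '[-0.53,0.99,0,0,0,0,1, -0.53,0.99,0,0,0,0,1, -0.53,0.99,0,0,0,0,1, -0.53,0.99,0,0,0,0,1, -0.53,0.99,0,0,0,0,1, -0.53,0.99,0,0,0,0,1, -0.53,0.99,0,0,0,0,1, -0.53,0.99,0,0,0,0,1, -0.53,0.99,0,0,0,0,1, -0.53,0.99,0,0,0,0,1, -0.53,0.99,0,0,0,0,1, -0.53,0.99,0,0,0,0,1]'
python3 -m pendant '[0,0.3,0,0,0,0,1, 0,0,0,0,0,0,1, 0,0,0,0,0,0,1]'
python3 plan.py '[[556,277,40,-2.967]]'
```

```text
time: 20.4
tool_pos: [433.0, -118.4, 160.6]
tcp_rot: [-3.141, 0.003, -2.966]
contact_force: [1.1, -0.3, -1.9]
grip_width: 23.5
finger_force: 30.0
time: 21.6
tool_pos: [559.0, 266.9, 159.6]
tcp_rot: [-3.141, 0.002, -2.966]
contact_force: [0.1, -0.3, -1.5]
grip_width: 22.8
finger_force: 30.0
time: 21.9
tool_pos: [556.9, 273.7, 159.7]
tcp_rot: [-3.14, 0.002, -2.966]
contact_force: [0.2, -0.5, -0.6]
grip_width: 23.2
finger_force: 30.0
t 21.9 p [556.9 273.7 159.7] rpy [-3.140e+00  2.000e-03 -2.966e+00] q [ 0.33  0.57  1.34 -0.    1.23 -1.41] w 23.2
[556, 277, 40, -2.967] shift [0.02 0.12 3.99] turn [-0.02  0.02  0.02] | n 4 per row [0.004 0.03  0.997] [-0.004  0.006  0.004]
```

```bash
python3 -m pendant '[0.02,0.1,0.9,0,0,0,1, 0,0,0.9,0,0,0,1, 0,0,0.9,0,0,0,1, 0,0,0.9,0,0,0,1, 0,0,0.35,0,0,0,1, 0,0,0.12,0,0,0,1, 0,0,0,0,0,0,1, 0,0,0,0,0,0,1]'
python3 plan.py '[[556,277,33,-2.967]]'
```

```text
time: 22.7
tool_pos: [557.6, 277.4, 39.5]
tcp_rot: [-3.141, 0.006, -2.966]
contact_force: [0.6, -0.1, -1.2]
grip_width: 23.2
finger_force: 30.0
t 22.7 p [557.6 277.4  39.5] rpy [-3.141  0.006 -2.966] q [ 0.34  0.7   1.46 -0.    0.97 -1.41] w 23.2
[556, 277, 33, -2.967] shift [ 0.06 -0.    0.22] turn [-0.    0.08  0.01] | n 1 per row [ 0.057 -0.004  0.216] [-0.003  0.079  0.01 ]
```

```bash
python3 -m pendant '[0.03,0,0.12,0,0.07,0,1, 0,0,0.08,0,0,0,1, 0,0,0.05,0,0,0,1, 0,0,0,0,0,0,1]'
```

```text
time: 23.1
tool_pos: [556.5, 277.7, 33.5]
tcp_rot: [-3.141, 0.001, -2.966]
contact_force: [-6.2, -1.4, 16.7]
grip_width: 23.4
finger_force: 30.0
```

```bash
python3 -m pendant '[0,0,0,0,0,0,-1, 0,0,0,0,0,0,-1, 0,0,0,0,0,0,-1, 0,0,0,0,0,0,-1, 0,0,-0.9,0,0,0,-1, 0,0,-0.9,0,0,0,-1, 0,0,-0.9,0,0,0,-1, 0,0,-0.9,0,0,0,-1, 0,0,0,0,0,0,-1]'
python3 plan.py '[[449.5,120.5,140,-2.967],[449.5,120.5,15,-2.967]]'
```

```text
time: 24.0
tool_pos: [558.1, 278.1, 142.5]
tcp_rot: [3.141, 0.005, -2.966]
contact_force: [0.4, -0.4, 0.3]
grip_width: 89.3
finger_force: 0.0
t 24.0 p [558.1 278.1 142.5] rpy [ 3.141  0.005 -2.966] q [ 0.34  0.59  1.36 -0.    1.19 -1.41] w 89.3
[449.5, 120.5, 140, -2.967] shift [ 4.48 -4.54  0.06] turn [0.01 0.08 0.01] | n 5 per row [ 0.896 -0.908  0.011] [0.002 0.016 0.003]
[449.5, 120.5, 15, -2.967] shift [-0.   -0.    4.17] turn [0. 0. 0.] | n 5 per row [-0.    -0.     0.833] [0. 0. 0.]
```

```bash
python3 -m pendant '[0.9,-0.91,0,0,0.02,0,-1, 0.9,-0.91,0,0,0.02,0,-1, 0.9,-0.91,0,0,0.02,0,-1, 0.9,-0.91,0,0,0,0,-1, 0.9,-0.91,0,0,0,0,-1, 0,0,0.9,0,0,0,-1, 0,0,0.9,0,0,0,-1, 0,0,0,0,0,0,-1]'
python3 plan.py '[[449.5,120.5,15,-2.967]]'
```

```text
time: 24.8
tool_pos: [443.9, 118.7, 82.1]
tcp_rot: [3.142, -0.013, -2.967]
contact_force: [0.1, -0.6, -0.6]
grip_width: 91.9
finger_force: 0.0
t 24.8 p [443.9 118.7  82.1] rpy [ 3.142 -0.013 -2.967] q [ 0.09  0.41  1.88 -0.    0.86 -1.65] w 91.9
[449.5, 120.5, 15, -2.967] shift [-0.22  0.03  2.23] turn [ 0.   -0.19  0.  ] | n 3 per row [-0.075  0.009  0.745] [ 0.    -0.063  0.001]
```

```bash
python3 -m pendant '[-0.08,0,0.8,0,0,0,-1, 0,0,0.6,0,0,0,-1, 0,0,0,0,0,0,-1, 0,0,0,0,0,0,-1]'
python3 plan.py '[[449.5,120.5,15,-2.967]]'
```

```text
time: 25.2
tool_pos: [449.0, 119.8, 43.7]
tcp_rot: [-3.141, -0.006, -2.966]
contact_force: [-0.1, -0.6, 0.9]
grip_width: 92.0
finger_force: 0.0
t 25.2 p [449.  119.8  43.7] rpy [-3.141 -0.006 -2.966] q [ 0.1   0.48  1.91 -0.    0.76 -1.65] w 92.0
[449.5, 120.5, 15, -2.967] shift [-0.03  0.02  0.96] turn [-0.01 -0.09  0.02] | n 1 per row [-0.027  0.022  0.956] [-0.007 -0.088  0.018]
```

```bash
python3 -m pendant '[0,0.02,0.6,0,-0.08,0,-1, 0,0,0.36,0,0,0,-1, 0,0,0,0,0,0,-1, 0,0,0,0,0,0,1, 0,0,0,0,0,0,1, 0,0,0,0,0,0,1, 0,0,0,0,0,0,1, 0,0,0,0,0,0,1, 0,0,0,0,0,0,1, 0,0,0,0,0,0,1, 0,0,0,0,0,0,1]'
python3 plan.py '[[449.5,120.5,140,-2.967],[475.4,260.4,140,-2.967],[475.4,260.4,22,-2.967]]'
```

```text
time: 26.3
tool_pos: [448.6, 120.1, 14.4]
tcp_rot: [-3.141, -0.0, -2.966]
contact_force: [-0.3, -1.0, 1.4]
grip_width: 48.0
finger_force: 30.0
t 26.3 p [448.6 120.1  14.4] rpy [-3.141 -0.    -2.966] q [ 0.1   0.53  1.93 -0.    0.67 -1.65] w 48.0
[449.5, 120.5, 140, -2.967] shift [-0.03  0.01 -4.19] turn [-0.01 -0.    0.01] | n 5 per row [-0.006  0.001 -0.837] [-0.002 -0.001  0.003]
[475.4, 260.4, 140, -2.967] shift [-1.66  4.44  0.  ] turn [0. 0. 0.] | n 5 per row [-0.332  0.888  0.   ] [0. 0. 0.]
[475.4, 260.4, 22, -2.967] shift [-0.   -0.    3.93] turn [0. 0. 0.] | n 4 per row [-0.    -0.     0.983] [0. 0. 0.]
```

```bash
python3 -m pendant '[0,0,-0.84,0,0,0,1, 0,0,-0.84,0,0,0,1, 0,0,-0.84,0,0,0,1, 0,0,-0.84,0,0,0,1, 0,0,-0.84,0,0,0,1, -0.33,0.89,0,0,0,0,1, -0.33,0.89,0,0,0,0,1, -0.33,0.89,0,0,0,0,1, -0.33,0.89,0,0,0,0,1, -0.33,0.89,0,0,0,0,1, 0,0,0,0,0,0,1]'
python3 -m pendant '[0,0,0.9,0,0,0,1, 0,0,0.9,0,0,0,1, 0,0,0.9,0,0,0,1, 0,0,0.7,0,0,0,1, 0,0,0.2,0,0,0,1, 0,0,0,0,0,0,1, 0,0,0,0,0,0,1]'
python3 plan.py '[[475.4,260.4,21,-2.967]]'
```

```text
time: 27.4
tool_pos: [473.6, 263.1, 139.2]
tcp_rot: [3.141, -0.001, -2.963]
contact_force: [-0.2, -0.6, -4.8]
grip_width: 48.0
finger_force: 30.0
time: 28.1
tool_pos: [474.4, 260.2, 33.0]
tcp_rot: [-3.141, 0.001, -2.966]
contact_force: [-0.3, 1.1, -4.8]
grip_width: 47.7
finger_force: 30.0
t 28.1 p [474.4 260.2  33. ] rpy [-3.141e+00  1.000e-03 -2.966e+00] q [ 0.36  0.6   1.71 -0.    0.83 -1.39] w 47.7
[475.4, 260.4, 21, -2.967] shift [-0.03  0.    0.4 ] turn [-0.01  0.01  0.01] | n 1 per row [-0.032  0.     0.399] [-0.005  0.008  0.012]
```

```bash
python3 -m pendant '[-0.03,0,0.2,0,0,0,1, 0,0,0.12,0,0,0,1, 0,0,0.06,0,0,0,1, 0,0,0.03,0,0,0,1, 0,0,0,0,0,0,1]'
```

```text
time: 28.6
tool_pos: [474.8, 260.4, 20.5]
tcp_rot: [-3.141, -0.0, -2.966]
contact_force: [-2.8, -1.4, 3.0]
grip_width: 47.8
finger_force: 30.0
```

```bash
python3 -m pendant '[0,0,0,0,0,0,-1, 0,0,0,0,0,0,-1, 0,0,0,0,0,0,-1, 0,0,0,0,0,0,-1, 0,0,-0.9,0,0,0,-1, 0,0,-0.9,0,0,0,-1, 0,0,-0.9,0,0,0,-1, 0,0,-0.9,0,0,0,-1, 0,0,-0.9,0,0,0,-1, 0,0,0,0,0,0,-1]'
python3 plan.py '[[687.5,-116,155,-2.967],[687.5,-116,36,-2.967]]'
```

```text
time: 29.6
tool_pos: [476.9, 261.3, 158.7]
tcp_rot: [3.141, 0.007, -2.966]
contact_force: [0.2, 0.1, -0.4]
grip_width: 91.8
finger_force: 0.0
t 29.6 p [476.9 261.3 158.7] rpy [ 3.141  0.007 -2.966] q [ 0.36  0.44  1.58 -0.    1.12 -1.39] w 91.8
[687.5, -116, 155, -2.967] shift [ -4.71 -13.61   0.15] turn [0.01 0.1  0.02] | n 14 per row [-0.337 -0.972  0.01 ] [0.001 0.007 0.001]
[687.5, -116, 36, -2.967] shift [-0.   -0.    3.97] turn [0. 0. 0.] | n 4 per row [-0.    -0.     0.992] [0. 0. 0.]
```

```bash
python3 -m pendant '[-0.34,-0.97,0,0,0,0,-1, -0.34,-0.97,0,0,0,0,-1, -0.34,-0.97,0,0,0,0,-1, -0.34,-0.97,0,0,0,0,-1, -0.34,-0.97,0,0,0,0,-1, -0.34,-0.97,0,0,0,0,-1, -0.34,-0.97,0,0,0,0,-1, -0.34,-0.97,0,0,0,0,-1, -0.34,-0.97,0,0,0,0,-1, -0.34,-0.97,0,0,0,0,-1, -0.34,-0.97,0,0,0,0,-1, -0.34,-0.97,0,0,0,0,-1]'
python3 -m pendant '[-0.34,-0.97,0,0,0,0,-1, -0.3,-0.97,0,0,0,0,-1, 0,0,0,0,0,0,-1, 0,0,0,0,0,0,-1, 0,0,0,0,0,0,-1]'
python3 plan.py '[[687.5,-116,36,-2.967]]'
```

```text
time: 30.8
tool_pos: [656.5, -63.0, 153.8]
tcp_rot: [3.141, -0.002, -2.966]
contact_force: [0.6, 0.8, -0.1]
grip_width: 91.7
finger_force: 0.0
time: 31.3
tool_pos: [684.9, -115.0, 154.4]
tcp_rot: [3.141, -0.002, -2.965]
contact_force: [-0.2, -0.5, -0.4]
grip_width: 91.7
finger_force: 0.0
t 31.3 p [ 684.9 -115.   154.4] rpy [ 3.141e+00 -2.000e-03 -2.965e+00] q [-0.28  0.72  1.09 -0.    1.34 -2.02] w 91.7
[687.5, -116, 36, -2.967] shift [-0.08 -0.05  3.95] turn [ 0.01 -0.02  0.02] | n 4 per row [-0.021 -0.013  0.986] [ 0.002 -0.006  0.006]
```

```bash
python3 -m pendant '[-0.08,-0.04,0.9,0,0,0,-1, 0,0,0.9,0,0,0,-1, 0,0,0.9,0,0,0,-1, 0,0,0.9,0,0,0,-1, 0,0,0.33,0,0,0,-1, 0,0,0,0,0,0,-1]'
python3 -m pendant '[0,0,0,0,0,0,1, 0,0,0,0,0,0,1, 0,0,0,0,0,0,1, 0,0,0,0,0,0,1, 0,0,0,0,0,0,1, 0,0,0,0,0,0,1, 0,0,0,0,0,0,1, 0,0,0,0,0,0,1, 0,0,0,0,0,0,1]'
python3 plan.py '[[687.5,-116,160,-2.967],[637.5,292.8,160,-2.967],[637.5,292.8,43,-2.967]]'
```

```text
time: 31.9
tool_pos: [686.9, -115.6, 35.8]
tcp_rot: [3.141, -0.003, -2.965]
contact_force: [-0.1, -0.7, 0.5]
grip_width: 92.1
finger_force: 0.0
time: 32.8
tool_pos: [687.5, -116.6, 36.5]
tcp_rot: [3.142, -0.002, -2.966]
contact_force: [0.2, -0.5, -1.8]
grip_width: 31.6
finger_force: 44.6
t 32.8 p [ 687.5 -116.6   36.5] rpy [ 3.142e+00 -2.000e-03 -2.966e+00] q [-0.28  0.83  1.2  -0.    1.11 -2.02] w 31.6
[687.5, -116, 160, -2.967] shift [ 0.    0.02 -4.12] turn [ 0.   -0.02  0.01] | n 5 per row [ 0.001  0.004 -0.823] [ 0.    -0.005  0.003]
[637.5, 292.8, 160, -2.967] shift [-0.73 13.71  0.  ] turn [0. 0. 0.] | n 14 per row [-0.052  0.979  0.   ] [0. 0. 0.]
[637.5, 292.8, 43, -2.967] shift [-0.  -0.   3.9] turn [0. 0. 0.] | n 4 per row [-0.    -0.     0.975] [0. 0. 0.]
```

```bash
python3 -m pendant '[0,0,-0.82,0,0,0,1, 0,0,-0.82,0,0,0,1, 0,0,-0.82,0,0,0,1, 0,0,-0.82,0,0,0,1, 0,0,-0.82,0,0,0,1, 0,0,0,0,0,0,1]'
python3 -m pendant '[-0.05,0.98,0,0,0,0,1, -0.05,0.98,0,0,0,0,1, -0.05,0.98,0,0,0,0,1, -0.05,0.98,0,0,0,0,1, -0.05,0.98,0,0,0,0,1, -0.05,0.98,0,0,0,0,1, -0.05,0.98,0,0,0,0,1, -0.05,0.98,0,0,0,0,1, -0.05,0.98,0,0,0,0,1, -0.05,0.98,0,0,0,0,1, -0.05,0.98,0,0,0,0,1, -0.05,0.98,0,0,0,0,1]'
python3 -m pendant '[-0.05,0.98,0,0,0,0,1, -0.05,0.9,0,0,0,0,1, 0,0,0,0,0,0,1, 0,0,0,0,0,0,1, 0,0,0,0,0,0,1]'
python3 plan.py '[[637.5,292.8,43,-2.967]]'
```

```text
time: 33.4
tool_pos: [689.6, -117.1, 163.7]
tcp_rot: [-3.138, 0.005, -2.966]
contact_force: [0.4, -0.4, -4.2]
grip_width: 31.8
finger_force: 44.6
time: 34.6
tool_pos: [642.9, 234.7, 157.4]
tcp_rot: [-3.141, -0.004, -2.966]
contact_force: [0.3, 0.4, -2.9]
grip_width: 31.7
finger_force: 44.6
time: 35.1
tool_pos: [637.0, 288.9, 158.5]
tcp_rot: [-3.14, -0.003, -2.967]
contact_force: [0.0, -0.8, -3.5]
grip_width: 31.5
finger_force: 44.7
t 35.1 p [637.  288.9 158.5] rpy [-3.140e+00 -3.000e-03 -2.967e+00] q [ 0.32  0.72  1.06 -0.    1.36 -1.43] w 31.5
[637.5, 292.8, 43, -2.967] shift [-0.05  0.13  3.85] turn [-0.02 -0.04  0.01] | n 4 per row [-0.013  0.032  0.963] [-0.005 -0.009  0.002]
```

```bash
python3 -m pendant '[-0.03,0.12,0.9,0,0,0,1, 0,0,0.9,0,0,0,1, 0,0,0.9,0,0,0,1, 0,0,0.6,0,0,0,1, 0,0,0.25,0,0,0,1, 0,0,0,0,0,0,1, 0,0,0,0,0,0,1]'
python3 plan.py '[[637.5,292.8,43,-2.967]]'
```

```text
time: 35.8
tool_pos: [638.3, 293.2, 54.6]
tcp_rot: [-3.141, 0.001, -2.967]
contact_force: [-0.5, 0.5, -4.6]
grip_width: 31.8
finger_force: 44.6
t 35.8 p [638.3 293.2  54.6] rpy [-3.141e+00  1.000e-03 -2.967e+00] q [ 0.32  0.82  1.17 -0.    1.15 -1.42] w 31.8
[637.5, 292.8, 43, -2.967] shift [ 0.03 -0.01  0.39] turn [-0.    0.02  0.  ] | n 1 per row [ 0.029 -0.009  0.385] [-0.004  0.019  0.005]
```

```bash
python3 -m pendant '[0.03,0,0.2,0,0,0,1, 0,0,0.12,0,0,0,1, 0,0,0.06,0,0,0,1, 0,0,0.03,0,0,0,1, 0,0,0,0,0,0,1]'
```

```text
time: 36.3
tool_pos: [636.5, 293.4, 42.4]
tcp_rot: [-3.141, -0.0, -2.966]
contact_force: [-4.2, -2.0, 4.2]
grip_width: 31.3
finger_force: 44.1
```

```bash
python3 -m pendant '[0,0,0,0,0,0,-1, 0,0,0,0,0,0,-1, 0,0,0,0,0,0,-1, 0,0,0,0,0,0,-1, 0,0,0,0,0,0,-1, 0,0,-0.9,0,0,0,-1, 0,0,-0.9,0,0,0,-1, 0,0,-0.9,0,0,0,-1, 0,0,-0.9,0,0,0,-1, 0,0,-0.9,0,0,0,-1, 0,0,0,0,0,0,-1]'
python3 -m pendant '[0.9,0.3,0,0,0,0,-1, 0.9,0.3,0,0,0,0,-1, 0.9,0.3,0,0,0,0,-1, 0.9,0.3,0,0,0,0,-1, 0.9,0.3,0,0,0,0,-1, 0.9,0.3,0,0,0,0,-1, 0.9,0.3,0,0,0,0,-1, 0.9,0.3,0,0,0,0,-1, 0.9,0.3,0,0,0,0,-1, 0.9,0.3,0,0,0,0,-1, 0,0,0,0,0,0,-1, 0,0,0,0,0,0,-1]'
python3 - <<'E'
from h import *
a=capture('side')[140:350,190:400,::-1]; b=capture('top')[110:250,110:426,::-1]
out=np.zeros((600,800,3),np.uint8); out[:244,:550]=cv2.resize(b,(550,244)); out[245:595,:350]=cv2.resize(a,(350,350)); cv2.imwrite('pics/f.png',out)
E
```

```text
time: 37.4
tool_pos: [638.6, 294.2, 181.1]
tcp_rot: [3.141, 0.008, -2.966]
contact_force: [-0.9, -0.5, 0.6]
grip_width: 91.6
finger_force: 0.0
time: 38.6
tool_pos: [354.9, 335.0, 176.0]
tcp_rot: [-3.141, -0.0, -2.965]
contact_force: [0.5, -0.7, -0.2]
grip_width: 91.8
finger_force: 0.0
```

View pics/f.png

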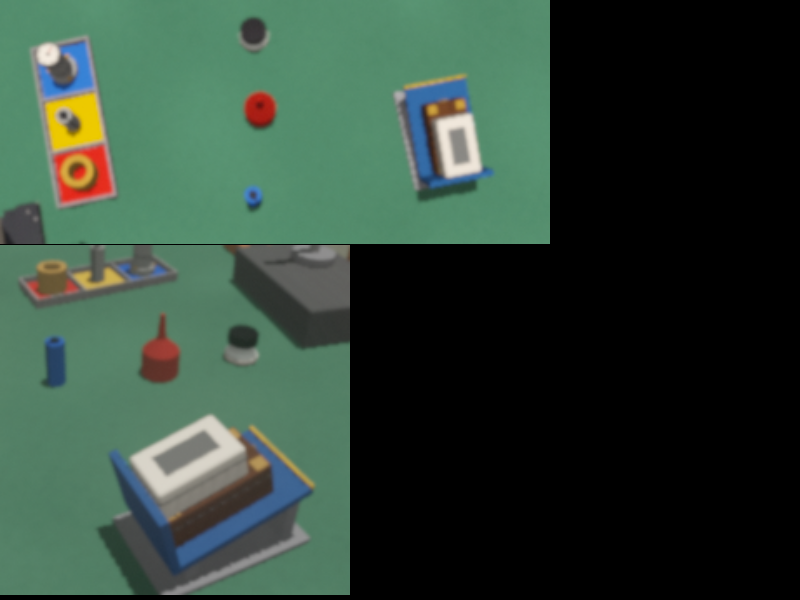

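Everything is in place in both views. A quick numeric check by silhouette fit before handing in.

```bash
cat > v.py <<'E'
import fit as F
from fit import *
np.set_printoptions(precision=3,suppress=True)
RY=R.from_euler('z',.175)*R.from_euler('y',-.25); RO=np.array([466.8,-281.2,34])
tab={'white_case':(43,0,36),'bore_gauge':(637.5,292.8,6),'brass_ring':(475.4,260.4,6),'bright_pin':(556,277,6)}
def mk(t):
    if t=='white_case': return lambda _,p:(RY*R.from_euler('z',p[2]),RO+RY.apply([p[0],p[1],36]))
    return lambda _,p:(R.identity(),np.array([p[0],p[1],6]))
for n in('top','side'): capture(n)
for t,g in tab.items():
    F.pose=mk(t); g=(g[0],g[1],0)
    for n in('top','side'):
        r=render(n,t,g); ys,xs=np.nonzero(r>.5); m=getmask(n,t,[xs.mean(),ys.mean()])
        if m is None: print(t,n,'none'); continue
        if t=='brass_ring': m=cv2.morphologyEx(m,cv2.MORPH_CLOSE,np.ones((11,11)))
        print(t,n,fit(t,g,{n:m},t=='white_case'))
F.pose=pose
r=pinpoint('top','blue_pin'); print([ (x['location'],x['score']) for x in r[:1]])
E
python3 v.py
```

```text
white_case top none
white_case side (array([44.176, -0.284, -0.006]), np.float64(0.12750695774892182))
bore_gauge top (array([635.82 , 294.856]), np.float64(0.15093917446858623))
bore_gauge side (array([638.333, 297.025]), np.float64(0.09122201447816292))
brass_ring top (array([475.333, 259.515]), np.float64(0.12017948245128772))
brass_ring side (array([478.162, 267.421]), np.float64(0.19028758169934637))
bright_pin top (array([553.132, 276.858]), np.float64(0.16303439408550305))
bright_pin side (array([553.593, 282.47 ]), np.float64(0.2833333333333333))
[([255.8, 224.8], 0.64)]
```

```bash
python3 -c "
from plant import *
print(close_job())"
```

```text
the job is handed in; nothing more can be done
None
```

Both kits are made up and handed in at about 39 s of the 136 s allowed; camera checks put the case, gauge, ring and pin within tolerance and the box flat against the backstop, the blue pin looked unmoved, and the judge returned no verdict.

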